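# Lay out the decorating board in order of use

## Task

Set out the round decorating board in order of use. Stand the open chocolate cup in the board's middle ring; then, going round the board clockwise as seen from above from the lidded pot that already stands on it, stand the piping nozzle in the next ring, the spice jar in the ring after that (opposite the pot) and the cutter ring in the last one. Everything stands upright and about in the middle of its ring; tip nothing over, and leave the pot and the other things on the worktop where they are.

Things in the scene. Friction and masses are not known exactly. Their poses are not given: they have to be found in the camera images.
- board: Fixed round wooden board, 264 mm across, 8 mm thick, turned by any angle, with five raised steel rings, each 72 mm inside, 79 outside, 4 high; wooden floor inside them 8 mm above the worktop. Origin: centre of the underside, z up. One ring in the middle, four centred 85 mm out on the board's +x (pot), -y (nozzle goes here), -x (jar), +y (cutter): clockwise from above.
- pot: Low round pot with a grey lid, white with a blue band, 69 mm diameter, 41 mm high, loose, standing in the board's +x ring. Origin: centre of the underside. Stays where it is.
- shell: Small open cup moulded of dark chocolate, hollow, round, 41 mm diameter at the rim narrowing to 32 mm at the foot, 20 mm high, rigid, about 20 g. Stands upright. Origin: centre of the underside, z up. Belongs in the middle ring.
- nozzle: Steel piping nozzle, a plain cone standing on its wide end: 27 mm diameter at the foot, 30 mm high, about 20 g. Origin: centre of the underside, z up. Holds well when pinched 10 to 20 mm above its foot.
- jar: Round spice jar with a printed wrapper and screwed-on ochre cap, 42 mm diameter, 106 mm high, about 110 g, closed. Origin: centre of the underside, z up.
- cutter: Ring-shaped fluted metal pastry cutter, 62 mm outer diameter, 28 mm high, about 30 g; grasp it across the outside, the middle cannot be entered. Origin: centre of the underside, z up.
- bonbon: Low domed solid dark chocolate, closed on top (not the open cup), 41 mm diameter, 16 mm high, loose among the things to be moved. Origin: centre of the underside. Bystander, stays where it is.
- marker: Black and white marker pen lying flat, 135 mm long (along its y), 16 mm thick, loose. Origin: under its middle. Bystander.
Not all that is in view belongs to the job. Leave any orange look-alike of the shell alone.

How it is judged (in metres and radians):
At the end, for the whole second after the job is handed in: Cup in the middle ring; nozzle, jar, cutter ring in the board's -y, -x, +y rings: each within 15 mm of the ring's centre along board x and y, foot on the board's floor (5 to 10.5 mm above its underside), leaning under 0.1 rad, below 0.02 m/s (x of shell in the frame of board between -0.015 and 0.015 m and y of shell in the frame of board between -0.015 and 0.015 m and z of shell in the frame of board between 0.005 and 0.0105 m and angle between each of shell, nozzle, jar, cutter's own z axis and vertical below 0.1 rad and linear speed of each of shell, nozzle, jar, cutter below 0.02 m/s and x of nozzle in the frame of board between -0.015 and 0.015 m and y of nozzle in the frame of board between -0.1 and -0.07 m and z of nozzle in the frame of board between 0.005 and 0.0105 m and x of jar in the frame of board between -0.1 and -0.07 m and y of jar in the frame of board between -0.015 and 0.015 m and z of jar in the frame of board between 0.005 and 0.0105 m and x of cutter in the frame of board between -0.015 and 0.015 m and y of cutter in the frame of board between 0.07 and 0.1 m and z of cutter in the frame of board between 0.005 and 0.0105 m); the robot touches nothing.
It fails at once if the lidded pot is moved more than 25 mm (distance of pot from where it was at the start of the episode above 0.025 m).
It fails at once if the domed chocolate is moved more than 25 mm (distance of bonbon from where it was at the start of the episode above 0.025 m).
It fails at once if the marker pen is moved more than 25 mm (distance of marker from where it was at the start of the episode above 0.025 m).
It fails at once if a thing to be laid out is tipped over (leans more than 0.8 rad) (angle between any of shell, nozzle, jar, cutter's own z axis and vertical above 0.8 rad).
It also fails if it takes over 112 s, if anything falls off the work surface, if the arm or the gripper's body presses on something with over 40 N, if the wrist force passes 120 N, or if a joint passes its speed limit or range.

## Robot

A 6-joint arm with a two-finger parallel gripper is mounted at the origin on a cart in front of the work surface, level with it; the furniture and walls round the work are solid. World frame = base frame: x ahead of the robot, y to its left, z up, the work surface at z = 0. Lengths are in m, angles in degrees, forces in N, time in s.
With the tool pointing down it reaches from about 0.375 to 0.9 m from the base axis. Payload 3.1 kg.
Tool frame: the origin (TCP) lies on the centre line of the jaws, within the pads' length; the fingertips stand 22 mm ahead of it and the grasp point (between the pads) lies 3 mm ahead of it; z points along the fingers, y is the line along which they close (so a half turn about z gives the same grasp; the last joint's range is limited). The gripper opens to 87 mm and grips with 3 to 60 N. Pads are 19 mm wide; open, the fingers measure 117 mm over their backs; the gripper's body (75 mm by 190 mm) begins 51 mm behind the grasp point.
Start: joints at [-75.774, 30.224, 82.088, -0, 67.689, -10.227], TCP at [0.259, -0.569, 0.245] pointing down, gripper open.
Joint ranges: [-176.69, 176.69], [-43.24, 126.21], [12.49, 139.97], [-82, 262], [0, 151.66], [-163.58, 163.58]. Speed limits (degrees/s): [159.86, 159.86, 180, 180, 180, 180].

## Interface

Orientations are given as a 3x3 rotation matrix whose columns are the frame's x, y, z axes.
In Python, from rig import * gives the robot as it stands.
- The arm moves only by the shell command python3 -m jog 'ROWS'. ROWS is text: rows parted by semicolons, each of 7 numbers parted by spaces: the shift along the tool's x, y, z in mm, then the turn, a rotation vector about the tool's x, y, z in rad, then the finger opening in mm, from 0 to 87. In form: tx ty tz ax ay az fingers; .... A call has 1 to 12 rows; each row shifts and turns the commanded pose from where the row before left it, along the tool's axes as they then stand; what a row does not reach is not made up. A row lasts 1/8 s, in which the tool goes at most 62.5 mm and 10.7 degrees, less where a joint would pass 70% of its speed; a pose out of reach is approached as far as the arm can. A call with a gripper value outside its range is refused whole. The fingers move at their own pace and stop on an object; the grip force is fixed at half the most. Time passes only in rows, so rows that do not move let the fingers close. It gives the time, the measured TCP pose, the force, the opening and the grip force at its end, in the units of the state.
- read_state(): the state, without advancing time (a new reading comes with each control period).
- capture(name): name is "scene" or "top"; returns a dict with "color" (400x640x3 uint8, red, green, blue), "camera_matrix" (3x3 intrinsics, pixels), "R" (3x3) and "t" (3): a world point X has camera coordinates R X + t. Camera axes: x right, y down, z forward; pixel columns grow to the right and rows downward; lengths in m; the calibration is good to about 2 mm. A picture is of the moment at which its call begins. There is no depth.
- hand_in(): hands the job in; it is judged then, once.
Trained networks look in the newest picture that a camera, given by its name, has taken for a name from the list of things; names that differ only in an ending like _2 or _b are one class to them, and where a whole thing is asked for, a point or a joint stands for the part that bears it (a point fixed in the world has none). Each returns a list of dicts, best first, with "conf" (0 to 1); they miss things now and then, are a little off and sometimes report something else, mostly with a low value. They report only what shows in the picture. A call takes as long as a camera call. They do not tell look-alikes from the thing itself.
- find_in(camera, target): "at" ([x, y, z] in m, in world coordinates, good to about 4 mm: the middle of the surface that is visible of it).
- trace(camera, target): "pixels" (400x640 bool, what is visible of it).
- place_of(camera, target): "at" ([x, y, z] in m, in world coordinates, good to about 4 mm: a listed point, or the origin of a listed thing).
The state is a dict: "time_s": time; "joint_positions": joint angles; "qvel": joint speeds; "tau": joint torques, N m; "position": TCP position; "tcp_rot": TCP orientation; "force": force on the tool from outside, world axes, zero at the start; "moment": the same for the moment, N m; "opening": opening from 0.0 (shut) to 1.0 (fully open); "grasp_force": force on a finger pad.
Only numpy, scipy, OpenCV 4.12 (cv2) and the standard library are available. Lean on these libraries where they do the work, as an engineer would, in place of code of your own. Each camera call takes 0.05 s, during which the arm holds its last target. There are 200 camera calls.

## Working session

There is one attempt and no reset: what is moved stays moved. The work goes in short steps, Python scripts to look and compute and a shell command to move; the robot and the scene stay as the last step left them, time stands still between calls to the robot, and variables do not carry over. Pictures are saved under pics/ and viewed, at most 14 in all, crops included, and the job is handed in when it is done.

```bash
mkdir -p pics
cat > h.py <<'E'
from rig import *
import numpy as np, cv2
def snap(c,n):
    d=capture(c); cv2.imwrite(f"pics/{n}.png",d["color"][:,:,::-1]); return d
def proj(d,X):
    p=d["camera_matrix"]@(d["R"]@np.array(X)+d["t"]); return p[:2]/p[2]
def ray(d,uv,z):
    r=d["R"].T@np.linalg.solve(d["camera_matrix"],[uv[0],uv[1],1.]); o=-d["R"].T@d["t"]
    return o+r*(z-o[2])/r[2]
E
python3 - <<'E'
from h import *
for c in ("top","scene"):
    d=snap(c,c+"0"); print(c,(-d["R"].T@d["t"]).round(3))
    for n in "board pot shell nozzle jar cutter bonbon marker".split():
        print(n,[(np.round(r["at"],3).tolist(),round(r["conf"],2),proj(d,r["at"]).round().tolist()) for r in place_of(c,n)[:3]])
s=read_state();print(s["tcp_rot"],s["position"])
E
```

```text
top [ 0.41  -0.03   1.015]
board [([0.56, 0.171, -0.003], 0.59, [236.0, 171.0])]
pot [([0.592, 0.246, 0.008], 0.63, [208.0, 159.0])]
shell [([0.445, -0.165, 0.002], 0.74, [357.0, 215.0]), ([0.467, -0.083, -0.004], 0.45, [327.0, 207.0])]
nozzle [([0.592, -0.176, -0.001], 0.56, [361.0, 163.0])]
jar [([0.576, -0.333, -0.002], 0.85, [417.0, 170.0])]
cutter [([0.472, -0.361, -0.002], 0.62, [427.0, 207.0]), ([0.577, -0.332, -0.002], 0.51, [416.0, 169.0])]
bonbon [([0.524, -0.254, -0.005], 0.45, [388.0, 187.0])]
marker [([0.357, -0.268, -0.003], 0.77, [393.0, 248.0])]
scene [ 0.687 -0.429  0.911]
board [([0.556, 0.172, -0.004], 0.78, [366.0, 155.0])]
pot [([0.592, 0.248, 0.007], 0.58, [389.0, 134.0])]
shell [([0.442, -0.16, -0.001], 0.72, [270.0, 254.0]), ([0.465, -0.084, 0.002], 0.55, [293.0, 228.0])]
nozzle [([0.59, -0.177, -0.001], 0.57, [328.0, 284.0])]
jar [([0.575, -0.335, 0.001], 0.82, [293.0, 352.0]), ([0.592, 0.251, 0.008], 0.43, [390.0, 134.0])]
cutter [([0.467, -0.354, -0.001], 0.57, [241.0, 341.0])]
bonbon [([0.525, -0.257, -0.005], 0.63, [286.0, 308.0])]
marker [([0.354, -0.268, 0.0], 0.7, [213.0, 283.0])]
[[ 9.10304955e-01  4.13938266e-01 -3.92307369e-06]
 [ 4.13938266e-01 -9.10304955e-01 -3.94868243e-05]
 [-1.99163010e-05  3.43211415e-05 -9.99999999e-01]] [ 0.25872336 -0.56890916  0.24457553]
```

Run:
```python
import cv2
a=cv2.imread("pics/top0.png")[100:290,180:446];cv2.imwrite("pics/c1.png",cv2.resize(a,None,fx=3,fy=3,interpolation=2))
a=cv2.imread("pics/scene0.png")[100:390,180:440];cv2.imwrite("pics/c2.png",cv2.resize(a,None,fx=2,fy=2,interpolation=2))
```

```text
(no output)
```

View pics/c1.png

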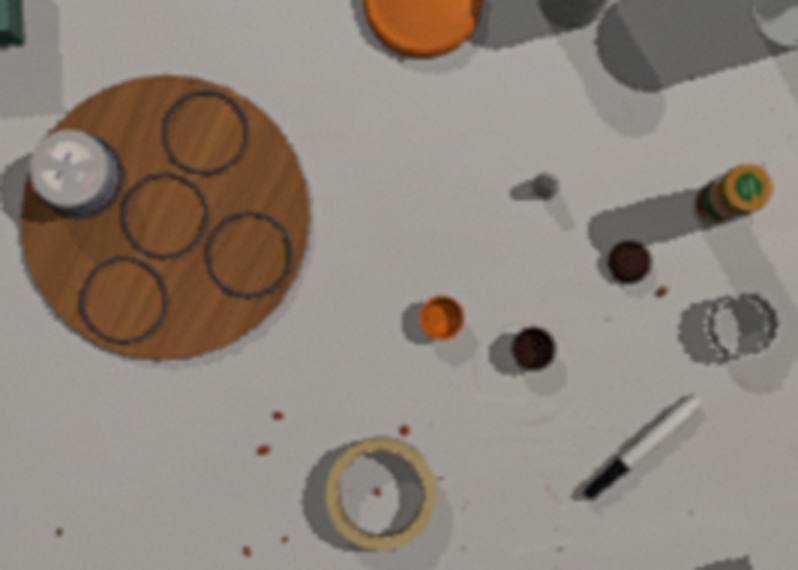

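View pics/c2.png

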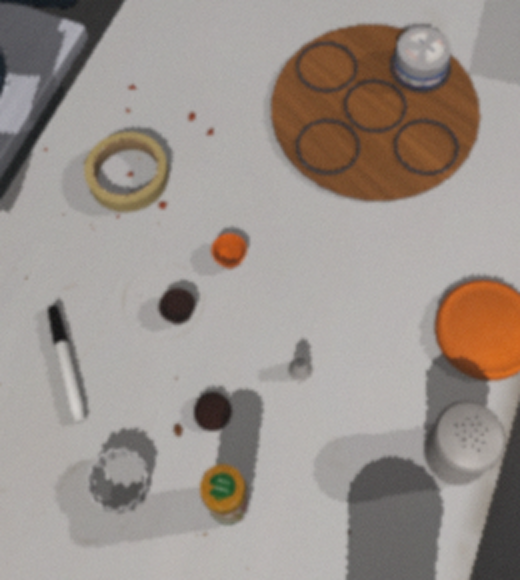

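Run:
```python
from h import *
t=cv2.imread("pics/top0.png");s=cv2.imread("pics/scene0.png")
f=lambda im,u,v:cv2.resize(np.clip(im[v-16:v+16,u-16:u+16].astype(float)*3,0,255).astype(np.uint8),(290,290),interpolation=2)
cv2.imwrite("pics/c3.png",np.vstack([np.hstack([f(t,357,215),f(t,389,187)]),np.hstack([f(s,270,252),f(s,286,306)])]))
d=capture("top")
g={n:ray(d,(np.array(p)-1)/3+[180,100],.012)[:2] for n,p in dict(mid=(164,216),up=(205,132),lr=(249,255),ll=(123,300)).items()}
for k,v in g.items():print(k,v.round(4),np.linalg.norm(v-g['mid']).round(4))
d2=capture("scene")
g={n:ray(d2,(np.array(p)-.5)/2+[180,100],.012)[:2] for n,p in dict(mid=(375,105),up=(426,147),lr=(327,147),ll=(326,67)).items()}
for k,v in g.items():print(k,v.round(4),np.linalg.norm(v-g['mid']).round(4))
# objects via masks: top-face centres
for c,D in(("top",d),("scene",d2)):
  for n,z in(("shell",.015),("bonbon",.01),("nozzle",.012),("cutter",.014),("jar",.05)):
    for r in trace(c,n)[:2]:
      v,u=np.nonzero(r["pixels"]); print(c,n,round(r["conf"],2),len(u),ray(D,(u.mean(),v.mean()),z).round(4), u.min(),u.max(),v.min(),v.max())
```

```text
mid [0.5569 0.1719] 0.0
up [0.6352 0.1374] 0.0856
lr [0.5229 0.094 ] 0.0851
ll [0.4797 0.206 ] 0.0844
mid [0.5582 0.1719] 0.0
up [0.6362 0.1365] 0.0857
lr [0.5238 0.0922] 0.0868
ll [0.4803 0.2043] 0.0844
top shell 0.56 114 [ 0.4433 -0.1662  0.015 ] 352 364 210 221
top shell 0.53 166 [ 0.4689 -0.0826  0.015 ] 320 334 199 212
top bonbon 0.7 154 [ 0.5247 -0.2528  0.01  ] 383 396 180 193
top bonbon 0.6 163 [ 0.4432 -0.1652  0.01  ] 351 364 209 223
top nozzle 0.58 134 [ 0.4733 -0.3715  0.012 ] 417 440 197 216
top cutter 0.67 138 [ 0.4735 -0.3619  0.014 ] 416 439 197 216
top jar 0.64 357 [ 0.5802 -0.3358  0.05  ] 411 436 156 174
scene shell 0.56 211 [ 0.4417 -0.1632  0.015 ] 260 276 245 260
scene bonbon 0.53 301 [ 0.5254 -0.2552  0.01  ] 277 295 296 315
scene bonbon 0.45 587 [ 0.5716 -0.327   0.01  ] 280 304 332 362
scene cutter 0.63 746 [0.5912 0.2628 0.014 ] 377 405 112 144
scene cutter 0.51 278 [ 0.4651 -0.3565  0.014 ] 224 254 324 356
scene jar 0.6 553 [ 0.5767 -0.3314  0.05  ] 280 304 332 362
scene jar 0.46 128 [ 0.4653 -0.3538  0.05  ] 224 253 325 354
```

View pics/c3.png

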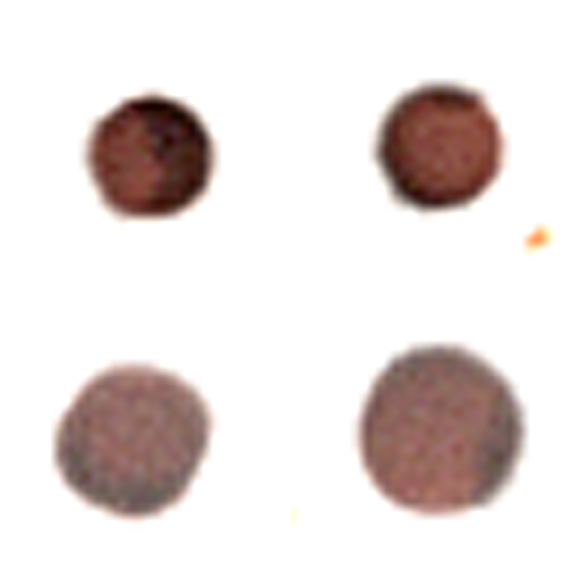

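The top view shows the pot at about (205,157). Clockwise from it, the free rings are nozzle (248,144), jar (263,185) and cutter (221,200), with the middle ring at (234,172).

Cup candidates in the top view:
- **Orange cup (327,206):** wrong colour.
- **Dark (357,215):** shaded inside on the side facing the light, so it is hollow. This is the shell.
- **Dark (389,187):** lit on the side facing the light, so it is domed. This is the bonbon.

The enlarged crop c3 confirms this.

```bash
cat >> h.py <<'E'
def go(*targets):
    s=read_state(); p=s["position"]; R=s["tcp_rot"]
    for X in targets:
        print(X,"tool mm",(R.T@(np.array(X)-p)*1000).round(1)); p=np.array(X)
    print("t",round(s["time_s"],2),"pos",s["position"].round(4),"open",round(s["opening"]*87,1),"gf",round(s["grasp_force"],1),"yaw",np.degrees(np.arctan2(R[1,1],R[0,1])).round(1),"F",np.round(s["force"],1))
E
python3 - <<'E'
from h import *
d=capture("scene")
for z in(.0,.06,.1): print("shaker",ray(d,(415,317),z).round(3))
go((.4425,-.165,.15),(.4425,-.165,.028))
E
```

```text
shaker [ 0.785 -0.175  0.   ]
shaker [ 0.779 -0.192  0.06 ]
shaker [ 0.774 -0.203  0.1  ]
(0.4425, -0.165, 0.15) tool mm [ 334.5 -291.6   94.5]
(0.4425, -0.165, 0.028) tool mm [ -0.   0. 122.]
t 1.55 pos [ 0.2587 -0.5689  0.2445] open 87.3 gf 0.0 yaw -65.5 F [ 0.1 -0.4 -0.3]
```

```bash
python3 -m jog '33.5 -29.2 9.4 0 0 0 70; 33.5 -29.2 9.4 0 0 0 70; 33.5 -29.2 9.4 0 0 0 70; 33.5 -29.2 9.4 0 0 0 70; 33.5 -29.2 9.4 0 0 0 70; 33.5 -29.2 9.4 0 0 0 70; 33.5 -29.2 9.4 0 0 0 70; 33.5 -29.2 9.4 0 0 0 70; 33.5 -29.2 9.4 0 0 0 70; 33.5 -29.2 9.4 0 0 0 70; 0 0 0 0 0 0 70; 0 0 0 0 0 0 70'
python3 -c "
from h import *
go((.4425,-.1645,.15),(.4425,-.1645,.028))"
```

```text
time_s: 3.05
position: [0.4432, -0.165, 0.1508]
tcp_rot: [[0.91, 0.415, 0.001], [0.415, -0.91, -0.001], [0.0, 0.001, -1.0]]
force: [0.4, -1.1, 0.4]
opening: 0.804
grasp_force: 0.0
(0.4425, -0.1645, 0.15) tool mm [-0.5 -0.7  0.8]
(0.4425, -0.1645, 0.028) tool mm [-0.00e+00 -1.00e-01  1.22e+02]
t 3.05 pos [ 0.4432 -0.165   0.1508] open 70.0 gf 0.0 yaw -65.5 F [ 0.4 -1.1  0.4]
```

```bash
python3 -m jog '0 0 30 0 0 0 70; 0 0 30 0 0 0 70; 0 0 30 0 0 0 70; 0 0 20 0 0 0 70; 0 0 12 0 0 0 70; 0 0 0 0 0 0 70; 0 0 0 0 0 0 30; 0 0 0 0 0 0 30; 0 0 0 0 0 0 30; 0 0 0 0 0 0 30; 0 0 0 0 0 0 30; 0 0 0 0 0 0 30'
python3 -m jog '0 0 -10 0 0 0 30; 0 0 -20 0 0 0 30; 0 0 -30 0 0 0 30; 0 0 -30 0 0 0 30; 0 0 -30 0 0 0 30; 0 0 0 0 0 0 30'
python3 -c "
from h import *
go((.5575,.172,.1),(.5575,.172,.038))"
```

```text
time_s: 4.55
position: [0.443, -0.1644, 0.0289]
tcp_rot: [[0.91, 0.414, 0.001], [0.414, -0.91, -0.0], [0.0, 0.0, -1.0]]
force: [-0.6, 0.9, 5.1]
opening: 0.427
grasp_force: 30.0
time_s: 5.3
position: [0.4439, -0.1651, 0.1507]
tcp_rot: [[0.91, 0.414, 0.004], [0.414, -0.91, -0.003], [0.003, 0.004, -1.0]]
force: [-0.2, -0.0, -0.3]
opening: 0.423
grasp_force: 30.0
(0.5575, 0.172, 0.1) tool mm [ 242.8 -260.    50.2]
(0.5575, 0.172, 0.038) tool mm [-0.2 -0.3 62. ]
t 5.3 pos [ 0.4439 -0.1651  0.1507] open 36.8 gf 30.0 yaw -65.5 F [-0.2 -0.  -0.3]
```

```bash
python3 -m jog '27 -28.9 4.5 0 0 0 30; 27 -28.9 4.5 0 0 0 30; 27 -28.9 4.5 0 0 0 30; 27 -28.9 4.5 0 0 0 30; 27 -28.9 4.5 0 0 0 30; 27 -28.9 4.5 0 0 0 30; 27 -28.9 4.5 0 0 0 30; 27 -28.9 4.5 0 0 0 30; 27 -28.9 4.5 0 0 0 30; 0 0 0 0 0 0 30; 0 0 0 0 0 0 30'
python3 -c "
from h import *
go((.5575,.172,.1),(.5575,.172,.038))
d=snap('top','p1')
print([(np.round(r['at'],3),r['conf']) for r in place_of('top','shell')])"
```

```text
time_s: 6.68
position: [0.5551, 0.1725, 0.107]
tcp_rot: [[0.91, 0.414, -0.003], [0.414, -0.91, -0.001], [-0.003, -0.001, -1.0]]
force: [-0.5, 0.6, 0.3]
opening: 0.418
grasp_force: 30.0
(0.5575, 0.172, 0.1) tool mm [2.  1.5 7. ]
(0.5575, 0.172, 0.038) tool mm [ 0.2  0.  62. ]
t 6.67 pos [0.5551 0.1725 0.107 ] open 36.4 gf 30.0 yaw -65.5 F [-0.5  0.6  0.3]
[(array([ 0.465, -0.082, -0.004]), 0.45), (array([0.559, 0.172, 0.079]), 0.35)]
```

```bash
python3 -m jog '2 1.5 10 0 0 0 30; 0 0 20 0 0 0 30; 0 0 20 0 0 0 30; 0 0 10 0 0 0 30; 0 0 5 0 0 0 30; 0 0 3 0 0 0 30; 0 0 0 0 0 0 30; 0 0 0 0 0 0 30'
python3 -c "
from h import *
go((.5575,.172,.038))"
```

```text
time_s: 7.78
position: [0.5591, 0.1725, 0.0406]
tcp_rot: [[0.91, 0.414, 0.001], [0.414, -0.91, 0.0], [0.001, 0.0, -1.0]]
force: [0.1, -0.3, -0.5]
opening: 0.422
grasp_force: 30.0
(0.5575, 0.172, 0.038) tool mm [-1.7 -0.2  2.6]
t 7.78 pos [0.5591 0.1725 0.0406] open 36.7 gf 30.0 yaw -65.5 F [ 0.1 -0.3 -0.5]
```

```bash
python3 -m jog '-1 0 1.5 0 0 0 30; 0 0 1 0 0 0 30; 0 0 0.5 0 0 0 30; 0 0 0 0 0 0 30; 0 0 0 0 0 0 30'
python3 -m jog '0 0 0 0 0 0 42; 0 0 0 0 0 0 50; 0 0 0 0 0 0 55; 0 0 0 0 0 0 55; 0 0 0 0 0 0 55'
python3 -m jog '0 0 -10 0 0 0 55; 0 0 -30 0 0 0 55; 0 0 -30 0 0 0 55; 0 0 -30 0 0 0 55;  0 0 -30 0 0 0 55; 0 0 0 0 0 0 55; 0 0 0 0 0 0 55'
python3 -c "
from h import *
go((.591,-.1765,.17),(.591,-.1765,.032))"
```

```text
time_s: 8.4
position: [0.5579, 0.172, 0.037]
tcp_rot: [[0.91, 0.414, -0.0], [0.414, -0.91, 0.0], [-0.0, -0.0, -1.0]]
force: [0.2, 0.1, -0.3]
opening: 0.42
grasp_force: 30.0
time_s: 9.02
position: [0.5579, 0.172, 0.0371]
tcp_rot: [[0.91, 0.414, -0.0], [0.414, -0.91, 0.0], [-0.0, -0.0, -1.0]]
force: [0.5, -0.0, -0.5]
opening: 0.626
grasp_force: 0.0
time_s: 9.9
position: [0.5573, 0.1719, 0.1668]
tcp_rot: [[0.91, 0.414, -0.001], [0.414, -0.91, -0.0], [-0.001, -0.0, -1.0]]
force: [-0.1, -0.3, -1.2]
opening: 0.632
grasp_force: 0.0
(0.591, -0.1765, 0.17) tool mm [-113.6  331.1   -3.2]
(0.591, -0.1765, 0.032) tool mm [1.00e-01 0.00e+00 1.38e+02]
t 9.9 pos [0.5573 0.1719 0.1668] open 55.0 gf 0.0 yaw -65.5 F [-0.1 -0.3 -1.2]
```

```bash
python3 -m jog '-12.6 36.8 0 0 0 0 55; -12.6 36.8 0 0 0 0 55; -12.6 36.8 0 0 0 0 55; -12.6 36.8 0 0 0 0 55; -12.6 36.8 0 0 0 0 55; -12.6 36.8 0 0 0 0 55; -12.6 36.8 0 0 0 0 55; -12.6 36.8 0 0 0 0 55; -12.6 36.8 0 0 0 0 55; 0 0 0 0 0 0 55; 0 0 0 0 0 0 55'
python3 -c "
from h import *
go((.591,-.1765,.15),(.591,-.1765,.031))
d=snap('top','p2');e=snap('scene','s2')
print([(np.round(r['at'],3),r['conf']) for c in('top','scene') for r in place_of(c,'nozzle')])
print([(np.round(r['at'],3),r['conf']) for c in('top','scene') for r in place_of(c,'shell')])
a=e['color'][100:390,180:440,::-1]
cv2.imwrite('pics/c4.png',cv2.resize(a,None,fx=2,fy=2,interpolation=2))"
```

```text
time_s: 11.28
position: [0.5907, -0.1757, 0.1656]
tcp_rot: [[0.91, 0.414, -0.003], [0.414, -0.91, 0.002], [-0.002, -0.003, -1.0]]
force: [0.3, 0.2, 0.0]
opening: 0.63
grasp_force: 0.0
(0.591, -0.1765, 0.15) tool mm [ 0.   0.9 15.6]
(0.591, -0.1765, 0.031) tool mm [  0.2   0.4 119. ]
t 11.28 pos [ 0.5907 -0.1757  0.1656] open 54.8 gf 0.0 yaw -65.6 F [0.3 0.2 0. ]
[]
[(array([0.559, 0.172, 0.007]), 0.65), (array([ 0.468, -0.081,  0.004]), 0.54)]
```

View pics/c4.png

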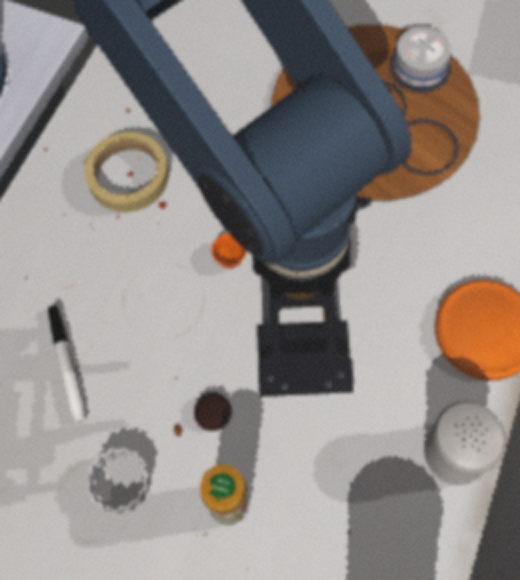

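The cup is in the middle ring, with the net placing it at (0.559, 0.172). The gripper is over the nozzle spot at about (328,284), and the jar at (291,345) is clear of it.

```bash
python3 -m jog '0.2 1 30 0 0 0 55; 0 0 30 0 0 0 55; 0 0 30 0 0 0 55; 0 0 25 0 0 0 55; 0 0 12 0 0 0 55; 0 0 7.5 0 0 0 55; 0 0 0 0 0 0 55; 0 0 0 0 0 0 5; 0 0 0 0 0 0 5; 0 0 0 0 0 0 5; 0 0 0 0 0 0 5; 0 0 0 0 0 0 5'
python3 -m jog '0 0 0 0 0 0 5; 0 0 0 0 0 0 5; 0 0 0 0 0 0 5'
python3 -c "
from h import *
go()"
```

```text
time_s: 13.08
position: [0.5924, -0.1773, 0.0326]
tcp_rot: [[0.91, 0.414, 0.0], [0.414, -0.91, -0.0], [0.0, 0.0, -1.0]]
force: [-0.7, 0.2, 1.1]
opening: 0.22
grasp_force: 29.3
time_s: 13.45
position: [0.5924, -0.1773, 0.0326]
tcp_rot: [[0.91, 0.414, 0.0], [0.414, -0.91, -0.0], [0.0, 0.0, -1.0]]
force: [0.2, 0.7, 1.1]
opening: 0.22
grasp_force: 29.4
t 13.45 pos [ 0.5924 -0.1773  0.0326] open 19.2 gf 29.4 yaw -65.5 F [0.2 0.7 1.1]
```

```bash
python3 -m jog '0 0 -5 0 0 0 5; 0 0 -10 0 0 0 5; 0 0 -20 0 0 0 5; 0 0 -30 0 0 0 5; 0 0 -30 0 0 0 5; 0 0 -20 0 0 0 5; 0 0 0 0 0 0 5'
python3 -c "
from h import *
go((.636,.137,.14),(.636,.137,.041))"
```

```text
time_s: 14.32
position: [0.5938, -0.1779, 0.1508]
tcp_rot: [[0.91, 0.414, 0.005], [0.414, -0.91, -0.003], [0.004, 0.005, -1.0]]
force: [0.2, -0.4, -0.4]
opening: 0.223
grasp_force: 29.2
(0.636, 0.137, 0.14) tool mm [ 168.7 -269.3   10.1]
(0.636, 0.137, 0.041) tool mm [-0.4 -0.5 99. ]
t 14.32 pos [ 0.5938 -0.1779  0.1508] open 19.4 gf 29.2 yaw -65.5 F [ 0.2 -0.4 -0.4]
```

```bash
python3 -m jog '21 -33.6 1.2 0 0 0 5; 21 -33.6 1.2 0 0 0 5; 21 -33.6 1.2 0 0 0 5; 21 -33.6 1.2 0 0 0 5; 21 -33.6 1.2 0 0 0 5; 21 -33.6 1.2 0 0 0 5; 21 -33.6 1.2 0 0 0 5; 21 -33.6 1.2 0 0 0 5; 0 0 0 0 0 0 5; 0 0 0 0 0 0 5; 0 0 0 0 0 0 5'
python3 -c "
from h import *
go((.636,.137,.1),(.636,.137,.041))
d=capture('top');capture('scene')
print([(np.round(r['at'],3),r['conf']) for c in('top','scene') for r in place_of(c,'nozzle')])"
```

```text
time_s: 15.7
position: [0.6338, 0.1356, 0.1377]
tcp_rot: [[0.911, 0.413, -0.001], [0.413, -0.911, -0.0], [-0.001, -0.0, -1.0]]
force: [0.0, -0.6, -0.6]
opening: 0.216
grasp_force: 29.2
(0.636, 0.137, 0.1) tool mm [ 2.6 -0.3 37.7]
(0.636, 0.137, 0.041) tool mm [ 0.1  0.  59. ]
t 15.7 pos [0.6338 0.1356 0.1377] open 18.8 gf 29.2 yaw -65.6 F [ 0.  -0.6 -0.6]
[]
```

```bash
python3 -m jog '2.6 0 25 0 0 0 5; 0 0 25 0 0 0 5; 0 0 20 0 0 0 5; 0 0 12 0 0 0 5; 0 0 6 0 0 0 5; 0 0 3 0 0 0 5; 0 0 0 0 0 0 5; 0 0 0 0 0 0 5'
python3 -c "
from h import *
go((.636,.137,.041))"
```

```text
time_s: 16.9
position: [0.6368, 0.1381, 0.0476]
tcp_rot: [[0.91, 0.414, 0.001], [0.414, -0.91, 0.0], [0.001, 0.0, -1.0]]
force: [0.5, -0.2, -0.1]
opening: 0.222
grasp_force: 29.2
(0.636, 0.137, 0.041) tool mm [-1.2  0.7  6.6]
t 16.9 pos [0.6368 0.1381 0.0476] open 19.3 gf 29.2 yaw -65.5 F [ 0.5 -0.2 -0.1]
```

```bash
python3 -m jog '-1 0.5 3 0 0 0 5; 0 0 2 0 0 0 5; 0 0 1 0 0 0 5; 0 0 0.5 0 0 0 5; 0 0 0 0 0 0 5; 0 0 0 0 0 0 5'
python3 -m jog '0 0 0 0 0 0 22; 0 0 0 0 0 0 28; 0 0 0 0 0 0 36; 0 0 0 0 0 0 45; 0 0 0 0 0 0 45; 0 0 0 0 0 0 45'
python3 -m jog '0 0 -10 0 0 0 45; 0 0 -30 0 0 0 45; 0 0 -30 0 0 0 45; 0 0 -30 0 0 0 45;  0 0 -30 0 0 0 50; 0 0 0 0 0 0 87; 0 0 0 0 0 0 87'
python3 -c "
from h import *
go((.469,-.358,.16),(.469,-.358,.03))"
```

```text
time_s: 17.65
position: [0.6356, 0.1372, 0.0406]
tcp_rot: [[0.91, 0.414, -0.0], [0.414, -0.91, -0.0], [-0.0, -0.0, -1.0]]
force: [-2.2, -0.2, 3.7]
opening: 0.222
grasp_force: 29.5
time_s: 18.4
position: [0.6357, 0.1372, 0.0404]
tcp_rot: [[0.91, 0.414, 0.0], [0.414, -0.91, 0.0], [0.0, -0.0, -1.0]]
force: [-0.4, -0.2, -0.3]
opening: 0.511
grasp_force: 0.0
time_s: 19.27
position: [0.6351, 0.1371, 0.1701]
tcp_rot: [[0.91, 0.414, -0.001], [0.414, -0.91, -0.0], [-0.001, -0.0, -1.0]]
force: [-0.6, -0.1, -0.5]
opening: 0.724
grasp_force: 0.0
(0.469, -0.358, 0.16) tool mm [-356.1  382.    10.3]
(0.469, -0.358, 0.03) tool mm [1.0e-01 0.0e+00 1.3e+02]
t 19.27 pos [0.6351 0.1371 0.1701] open 63.0 gf 0.0 yaw -65.5 F [-0.6 -0.1 -0.5]
```

```bash
python3 -m jog '-32.4 34.7 0 0 0 0 87; -32.4 34.7 0 0 0 0 87; -32.4 34.7 0 0 0 0 87; -32.4 34.7 0 0 0 0 87; -32.4 34.7 0 0 0 0 87; -32.4 34.7 0 0 0 0 87; -32.4 34.7 0 0 0 0 87; -32.4 34.7 0 0 0 0 87; -32.4 34.7 0 0 0 0 87; -32.4 34.7 0 0 0 0 87; -32.1 35 0 0 0 0 87; 0 0 0 0 0 0 87'
python3 -m jog '0 0 0 0 0 0 87'
python3 -c "
from h import *
go((.4695,-.358,.15),(.4695,-.358,.03))
d=snap('top','p3');e=capture('scene')
print([(c,n,np.round(r['at'],3),r['conf']) for c in('top','scene') for n in ('nozzle','shell','cutter') for r in place_of(c,n)])
a=d['color'][100:290,180:446,::-1]
cv2.imwrite('pics/c5.png',cv2.resize(a,None,fx=3,fy=3,interpolation=2))"
```

```text
time_s: 20.78
position: [0.4682, -0.3611, 0.1689]
tcp_rot: [[0.912, 0.41, -0.001], [0.41, -0.912, 0.0], [-0.001, -0.001, -1.0]]
force: [-0.2, -0.4, 0.3]
opening: 1.002
grasp_force: 0.0
time_s: 20.9
position: [0.4688, -0.357, 0.169]
tcp_rot: [[0.911, 0.413, -0.002], [0.413, -0.911, 0.003], [-0.001, -0.004, -1.0]]
force: [0.4, 0.1, -0.4]
opening: 1.002
grasp_force: 0.0
(0.4695, -0.358, 0.15) tool mm [ 0.2  1.3 19. ]
(0.4695, -0.358, 0.03) tool mm [1.0e-01 4.0e-01 1.2e+02]
t 20.9 pos [ 0.4688 -0.357   0.169 ] open 87.1 gf 0.0 yaw -65.6 F [ 0.4  0.1 -0.4]
[('top', 'shell', array([0.561, 0.173, 0.004]), 0.57), ('top', 'shell', array([ 0.466, -0.082,  0.001]), 0.43), ('scene', 'nozzle', array([0.636, 0.138, 0.008]), 0.53), ('scene', 'shell', array([0.555, 0.174, 0.008]), 0.75), ('scene', 'shell', array([ 0.464, -0.084,  0.002]), 0.75), ('scene', 'cutter', array([ 0.467, -0.357,  0.001]), 0.72)]
```

View pics/c5.png

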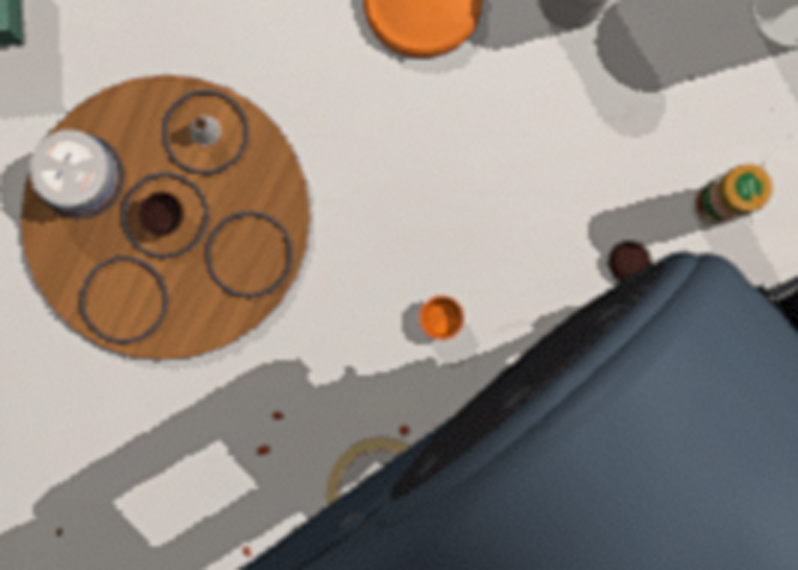

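In the top crop, the nozzle stands in its ring at about (248,143) and the cup in the middle ring at about (233,171). Next is the cutter.

```bash
python3 -m jog '0 1.5 30 0 0 0 87; 0 0 30 0 0 0 87; 0 0 30 0 0 0 87; 0 0 27 0 0 0 87; 0 0 14 0 0 0 87; 0 0 8 0 0 0 87; 0 0 0 0 0 0 87; 0 0 0 0 0 0 50; 0 0 0 0 0 0 50; 0 0 0 0 0 0 50; 0 0 0 0 0 0 50; 0 0 0 0 0 0 50'
python3 -m jog '0 0 0 0 0 0 50; 0 0 0 0 0 0 50'
python3 -c "
from h import *
go()"
```

```text
time_s: 22.8
position: [0.4704, -0.3596, 0.0319]
tcp_rot: [[0.91, 0.414, 0.0], [0.414, -0.91, -0.001], [0.0, 0.001, -1.0]]
force: [-0.7, -0.1, 2.7]
opening: 0.673
grasp_force: 30.0
time_s: 23.05
position: [0.4704, -0.3596, 0.0318]
tcp_rot: [[0.91, 0.414, 0.0], [0.414, -0.91, -0.001], [0.0, 0.001, -1.0]]
force: [-1.4, -0.2, 4.6]
opening: 0.675
grasp_force: 30.0
t 23.05 pos [ 0.4704 -0.3596  0.0318] open 58.7 gf 30.0 yaw -65.5 F [-1.4 -0.2  4.6]
```

```bash
python3 -m jog '0 0 -5 0 0 0 50; 0 0 -10 0 0 0 50; 0 0 -20 0 0 0 50; 0 0 -30 0 0 0 50; 0 0 -30 0 0 0 50; 0 0 -30 0 0 0 50; 0 0 0 0 0 0 50; 0 0 0 0 0 0 50'
python3 -c "
from h import *
go((.480,.205,.157))
e=snap('scene','s4')
print([(np.round(r['at'],3),r['conf']) for r in place_of('scene','cutter')])
u,v=proj(e,(.4704,-.3596,.13)).astype(int); print(u,v)
a=e['color'][max(v-60,0):v+60,max(u-80,0):u+80,::-1]
cv2.imwrite('pics/c6.png',cv2.resize(a,None,fx=4,fy=4,interpolation=2))"
```

```text
time_s: 24.05
position: [0.4698, -0.3588, 0.156]
tcp_rot: [[0.91, 0.414, -0.001], [0.414, -0.91, 0.001], [-0.0, -0.001, -1.0]]
force: [0.3, 1.0, 0.3]
opening: 0.673
grasp_force: 30.0
(0.48, 0.205, 0.157) tool mm [ 2.427e+02 -5.090e+02 -5.000e-01]
t 24.05 pos [ 0.4698 -0.3588  0.156 ] open 58.5 gf 30.0 yaw -65.5 F [0.3 1.  0.3]
[(array([ 0.469, -0.356,  0.126]), 0.53)]
227 331
```

View pics/c6.png

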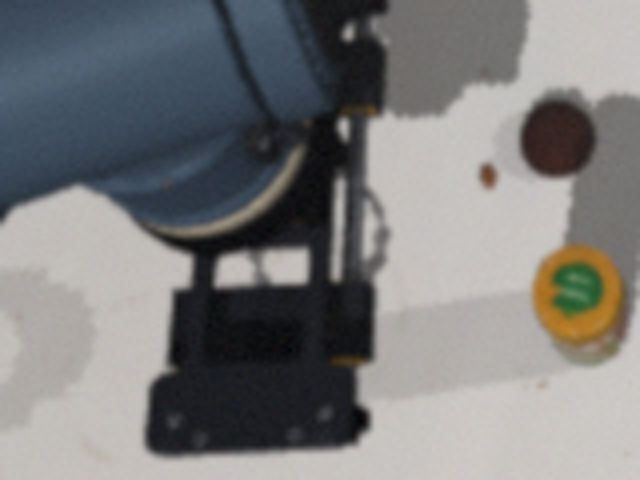

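The crop shows the cutter held level and centred between the fingers, with its edge at crop (380,235). The jar and bonbon haven't moved.

```bash
python3 -m jog '20.2 -42.4 0 0 0 0 50; 20.2 -42.4 0 0 0 0 50; 20.2 -42.4 0 0 0 0 50; 20.2 -42.4 0 0 0 0 50; 20.2 -42.4 0 0 0 0 50; 20.2 -42.4 0 0 0 0 50; 20.2 -42.4 0 0 0 0 50; 20.2 -42.4 0 0 0 0 50; 20.2 -42.4 0 0 0 0 50; 20.2 -42.4 0 0 0 0 50; 20.2 -42.4 0 0 0 0 50; 20.2 -42.4 0 0 0 0 50'
python3 -m jog '0 0 0 0 0 0 50; 0 0 0 0 0 0 50'
python3 -c "
from h import *
go((.480,.205,.15),(.48,.205,.041))
capture('top');capture('scene')
print([(np.round(r['at'],3),r['conf']) for c in('top','scene') for r in place_of(c,'cutter')])"
```

```text
time_s: 25.65
position: [0.4796, 0.2056, 0.1553]
tcp_rot: [[0.91, 0.414, -0.002], [0.414, -0.91, -0.001], [-0.002, -0.0, -1.0]]
force: [0.6, -0.1, -0.7]
opening: 0.676
grasp_force: 30.0
time_s: 25.9
position: [0.4795, 0.2038, 0.1555]
tcp_rot: [[0.91, 0.415, -0.002], [0.415, -0.91, -0.001], [-0.002, -0.0, -1.0]]
force: [0.3, -1.1, -0.7]
opening: 0.674
grasp_force: 30.0
(0.48, 0.205, 0.15) tool mm [ 0.9 -0.9  5.5]
(0.48, 0.205, 0.041) tool mm [  0.3   0.  109. ]
t 25.9 pos [0.4795 0.2038 0.1555] open 58.6 gf 30.0 yaw -65.5 F [ 0.3 -1.1 -0.7]
[(array([0.482, 0.198, 0.125]), 0.47)]
```

```bash
python3 -m jog '0.5 -0.8 30 0 0 0 50; 0 0 30 0 0 0 50; 0 0 25 0 0 0 50; 0 0 14 0 0 0 50; 0 0 7 0 0 0 50; 0 0 4 0 0 0 50; 0 0 0 0 0 0 50; 0 0 0 0 0 0 50'
python3 -c "
from h import *
go((.480,.205,.04))"
```

```text
time_s: 27.1
position: [0.4808, 0.2052, 0.0471]
tcp_rot: [[0.91, 0.414, 0.001], [0.414, -0.91, 0.0], [0.001, 0.0, -1.0]]
force: [-0.5, 0.2, -0.6]
opening: 0.671
grasp_force: 30.0
(0.48, 0.205, 0.04) tool mm [-0.9 -0.1  7.1]
t 27.1 pos [0.4808 0.2052 0.0471] open 58.4 gf 30.0 yaw -65.5 F [-0.5  0.2 -0.6]
```

```bash
python3 -m jog '-0.5 0 3 0 0 0 50; 0 0 2 0 0 0 50; 0 0 1.2 0 0 0 50; 0 0 0.6 0 0 0 50; 0 0 0 0 0 0 50; 0 0 0 0 0 0 50'
python3 -m jog '0 0 0 0 0 0 64; 0 0 0 0 0 0 70; 0 0 0 0 0 0 76; 0 0 0 0 0 0 82; 0 0 0 0 0 0 82'
python3 -m jog '0 0 -10 0 0 0 82; 0 0 -30 0 0 0 82; 0 0 -30 0 0 0 82; 0 0 -30 0 0 0 82;  0 0 -30 0 0 0 82; 0 0 -30 0 0 0 82; 0 0 0 0 0 0 82'
python3 -c "
from h import *
go((.576,-.334,.2),(.576,-.334,.078))"
```

```text
time_s: 27.85
position: [0.4799, 0.2049, 0.0398]
tcp_rot: [[0.91, 0.414, -0.0], [0.414, -0.91, 0.0], [-0.0, -0.0, -1.0]]
force: [-1.0, 0.2, 3.0]
opening: 0.669
grasp_force: 30.0
time_s: 28.48
position: [0.48, 0.2049, 0.0396]
tcp_rot: [[0.91, 0.414, -0.0], [0.414, -0.91, -0.0], [-0.0, 0.0, -1.0]]
force: [0.6, -0.4, -0.5]
opening: 0.931
grasp_force: 0.0
time_s: 29.35
position: [0.4815, 0.2052, 0.2025]
tcp_rot: [[0.91, 0.414, 0.006], [0.414, -0.91, 0.001], [0.006, 0.002, -1.0]]
force: [-0.1, 0.1, 0.1]
opening: 0.943
grasp_force: 0.0
(0.576, -0.334, 0.2) tool mm [-137.3  530.     2.5]
(0.576, -0.334, 0.078) tool mm [ -0.8  -0.2 122. ]
t 29.35 pos [0.4815 0.2052 0.2025] open 82.0 gf 0.0 yaw -65.5 F [-0.1  0.1  0.1]
```

```bash
python3 -m jog '-11.4 44.2 0 0 0 0 82; -11.4 44.2 0 0 0 0 82; -11.4 44.2 0 0 0 0 82; -11.4 44.2 0 0 0 0 82; -11.4 44.2 0 0 0 0 82; -11.4 44.2 0 0 0 0 82; -11.4 44.2 0 0 0 0 82; -11.4 44.2 0 0 0 0 82; -11.4 44.2 0 0 0 0 82; -11.4 44.2 0 0 0 0 82; -11.4 44.2 0 0 0 0 82; -11.4 44.2 0 0 0 0 82'
python3 -m jog '0 0 0 0 0 0 82; 0 0 0 0 0 0 82'
python3 -c "
from h import *
go((.576,-.334,.2),(.576,-.334,.078))
d=snap('top','p5');capture('scene')
print([(c,n,np.round(r['at'],3),round(r['conf'],2)) for c in('top','scene') for n in ('nozzle','shell','cutter','jar') for r in place_of(c,n)])
a=d['color'][100:290,180:446,::-1]
cv2.imwrite('pics/c7.png',cv2.resize(a,None,fx=3,fy=3,interpolation=2))"
```

```text
time_s: 30.85
position: [0.5744, -0.3355, 0.1983]
tcp_rot: [[0.91, 0.414, -0.002], [0.414, -0.91, 0.002], [-0.001, -0.002, -1.0]]
force: [0.6, 0.7, -0.1]
opening: 0.942
grasp_force: 0.0
time_s: 31.1
position: [0.574, -0.3336, 0.1983]
tcp_rot: [[0.91, 0.414, -0.002], [0.414, -0.91, 0.003], [-0.001, -0.003, -1.0]]
force: [0.7, 0.5, -0.0]
opening: 0.942
grasp_force: 0.0
(0.576, -0.334, 0.2) tool mm [ 1.7  1.2 -1.7]
(0.576, -0.334, 0.078) tool mm [1.00e-01 4.00e-01 1.22e+02]
t 31.1 pos [ 0.574  -0.3336  0.1983] open 82.0 gf 0.0 yaw -65.6 F [ 0.7  0.5 -0. ]
[('top', 'nozzle', array([0.634, 0.138, 0.01 ]), 0.47), ('top', 'nozzle', array([ 0.56 ,  0.17 , -0.001]), 0.38), ('top', 'shell', array([0.561, 0.172, 0.008]), 0.62), ('top', 'cutter', array([0.48 , 0.202, 0.007]), 0.49), ('scene', 'nozzle', array([0.636, 0.139, 0.007]), 0.63), ('scene', 'nozzle', array([0.559, 0.175, 0.   ]), 0.46), ('scene', 'shell', array([ 0.557,  0.175, -0.002]), 0.48), ('scene', 'shell', array([0.556, 0.178, 0.007]), 0.45), ('scene', 'shell', array([ 0.464, -0.08 ,  0.   ]), 0.4), ('scene', 'cutter', array([0.475, 0.204, 0.009]), 0.71), ('scene', 'jar', array([0.555, 0.174, 0.001]), 0.72), ('scene', 'jar', array([ 0.58 , -0.334,  0.003]), 0.46)]
```

View pics/c7.png

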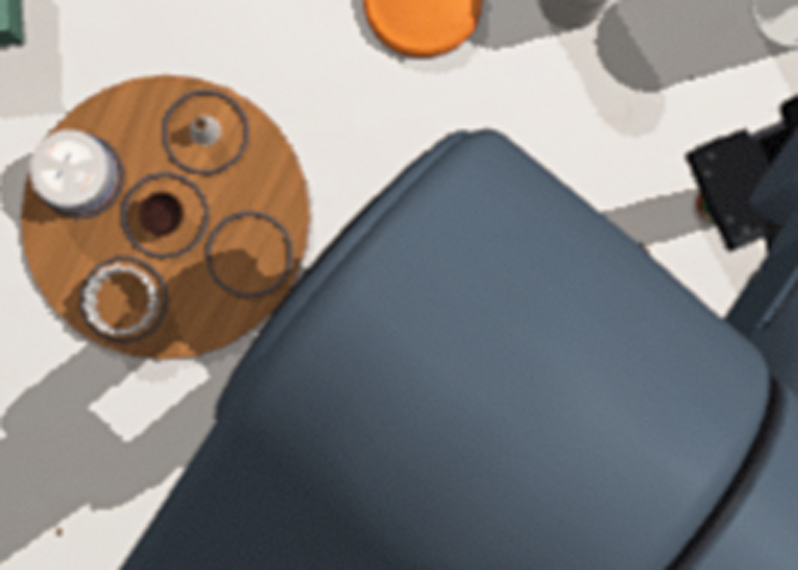

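The cutter sits in its ring at about (220,199), with the cup and nozzle still in theirs. The jar is last.

```bash
python3 -m jog '1.8 1.5 30 0 0 0 82; 0 0 30 0 0 0 82; 0 0 30 0 0 0 82; 0 0 20 0 0 0 82; 0 0 10 0 0 0 82; 0 0 0 0 0 0 82; 0 0 0 0 0 0 35; 0 0 0 0 0 0 35; 0 0 0 0 0 0 35; 0 0 0 0 0 0 35; 0 0 0 0 0 0 35; 0 0 0 0 0 0 35'
python3 -m jog '0 0 0 0 0 0 35; 0 0 0 0 0 0 35; 0 0 0 0 0 0 35'
python3 -c "
from h import *
go()"
```

```text
time_s: 33.1
position: [0.5772, -0.3351, 0.0797]
tcp_rot: [[0.91, 0.414, -0.0], [0.414, -0.91, 0.0], [-0.0, -0.0, -1.0]]
force: [0.4, 0.6, 1.0]
opening: 0.47
grasp_force: 30.0
time_s: 33.48
position: [0.5772, -0.3351, 0.0797]
tcp_rot: [[0.91, 0.414, -0.0], [0.414, -0.91, 0.0], [-0.0, -0.0, -1.0]]
force: [-1.2, 0.4, 0.7]
opening: 0.472
grasp_force: 30.0
t 33.48 pos [ 0.5772 -0.3351  0.0797] open 41.1 gf 30.0 yaw -65.5 F [-1.2  0.4  0.7]
```

```bash
python3 -m jog '0 0 -5 0 0 0 35; 0 0 -10 0 0 0 35; 0 0 -20 0 0 0 35; 0 0 -30 0 0 0 35; 0 0 -30 0 0 0 35; 0 0 -20 0 0 0 35; 0 0 0 0 0 0 35; 0 0 0 0 0 0 35'
python3 -c "
from h import *
go((.5233,.0935,.19),(.5233,.0935,.088))"
```

```text
time_s: 34.48
position: [0.5769, -0.3349, 0.1945]
tcp_rot: [[0.91, 0.414, -0.001], [0.414, -0.91, 0.0], [-0.0, -0.001, -1.0]]
force: [0.0, 0.2, -0.5]
opening: 0.468
grasp_force: 30.0
(0.5233, 0.0935, 0.19) tool mm [ 128.6 -412.1    4.7]
(0.5233, 0.0935, 0.088) tool mm [0.00e+00 1.00e-01 1.02e+02]
t 34.48 pos [ 0.5769 -0.3349  0.1945] open 40.7 gf 30.0 yaw -65.5 F [ 0.   0.2 -0.5]
```

```bash
python3 -m jog '6 -20 0 0 0 0 35; 12.2 -39.2 0.5 0 0 0 35; 12.3 -39.2 0.5 0 0 0 35; 12.3 -39.2 0.5 0 0 0 35; 12.3 -39.2 0.5 0 0 0 35; 12.3 -39.2 0.5 0 0 0 35; 12.3 -39.2 0.5 0 0 0 35; 12.3 -39.2 0.5 0 0 0 35; 12.3 -39.2 0.5 0 0 0 35; 12.3 -39.2 0.5 0 0 0 35; 12.3 -39.2 0.5 0 0 0 35; 0 0 0 0 0 0 35'
python3 -m jog '0 0 0 0 0 0 35; 0 0 0 0 0 0 35'
python3 -c "
from h import *
go((.5233,.0935,.15),(.5233,.0935,.088))"
```

```text
time_s: 35.98
position: [0.5213, 0.0967, 0.1888]
tcp_rot: [[0.908, 0.418, -0.004], [0.418, -0.908, 0.001], [-0.003, -0.002, -1.0]]
force: [0.3, 0.5, -1.6]
opening: 0.471
grasp_force: 30.0
time_s: 36.22
position: [0.5239, 0.0926, 0.1894]
tcp_rot: [[0.911, 0.413, -0.0], [0.413, -0.911, -0.0], [-0.0, -0.0, -1.0]]
force: [0.2, 0.6, -0.6]
opening: 0.47
grasp_force: 30.0
(0.5233, 0.0935, 0.15) tool mm [-0.2 -1.1 39.4]
(0.5233, 0.0935, 0.088) tool mm [ 0.  0. 62.]
t 36.23 pos [0.5239 0.0926 0.1894] open 40.8 gf 30.0 yaw -65.6 F [ 0.2  0.6 -0.6]
```

```bash
python3 -m jog '0 -0.5 25 0 0 0 35; 0 0 30 0 0 0 35; 0 0 20 0 0 0 35; 0 0 12 0 0 0 35; 0 0 6 0 0 0 35; 0 0 2 0 0 0 35; 0 0 0 0 0 0 35; 0 0 0 0 0 0 35'
python3 -c "
from h import *
go((.5233,.0935,.088))"
```

```text
time_s: 37.22
position: [0.5243, 0.0937, 0.0952]
tcp_rot: [[0.91, 0.414, 0.001], [0.414, -0.91, -0.0], [0.001, 0.001, -1.0]]
force: [-0.4, 0.6, -1.5]
opening: 0.472
grasp_force: 30.0
(0.5233, 0.0935, 0.088) tool mm [-1.  -0.2  7.2]
t 37.23 pos [0.5243 0.0937 0.0952] open 41.1 gf 30.0 yaw -65.5 F [-0.4  0.6 -1.5]
```

```bash
python3 -m jog '-0.5 0 3 0 0 0 35; 0 0 2 0 0 0 35; 0 0 1.2 0 0 0 35; 0 0 0.6 0 0 0 35; 0 0 0.4 0 0 0 35; 0 0 0 0 0 0 35; 0 0 0 0 0 0 35'
python3 -m jog '0 0 0 0 0 0 44; 0 0 0 0 0 0 50; 0 0 0 0 0 0 58; 0 0 0 0 0 0 65; 0 0 0 0 0 0 65; 0 0 0 0 0 0 65'
python3 -m jog '0 0 -10 0 0 0 65; 0 0 -30 0 0 0 65; 0 0 -30 0 0 0 65; 0 0 -30 0 0 0 65;  0 0 -30 0 0 0 65; 0 0 0 0 0 0 65; 0 0 0 0 0 0 65'
python3 -c "
from h import *
go((.46,-.3,.22))"
```

```text
time_s: 38.1
position: [0.5234, 0.0935, 0.0877]
tcp_rot: [[0.91, 0.414, 0.0], [0.414, -0.91, 0.0], [0.0, -0.0, -1.0]]
force: [-1.5, 0.4, 2.6]
opening: 0.469
grasp_force: 30.0
time_s: 38.85
position: [0.5234, 0.0935, 0.0874]
tcp_rot: [[0.91, 0.414, 0.0], [0.414, -0.91, -0.0], [0.0, 0.0, -1.0]]
force: [0.1, -0.2, 0.1]
opening: 0.743
grasp_force: 0.0
time_s: 39.72
position: [0.5228, 0.0935, 0.2173]
tcp_rot: [[0.91, 0.414, -0.001], [0.414, -0.91, -0.0], [-0.001, -0.0, -1.0]]
force: [-0.8, 0.7, -1.4]
opening: 0.745
grasp_force: 0.0
(0.46, -0.3, 0.22) tool mm [-220.1  332.2   -2.7]
t 39.73 pos [0.5228 0.0935 0.2173] open 64.8 gf 0.0 yaw -65.5 F [-0.8  0.7 -1.4]
```

```bash
python3 -m jog '-22 33.2 0 0 0 0 65; -22 33.2 0 0 0 0 65; -22 33.2 0 0 0 0 65; -22 33.2 0 0 0 0 65; -22 33.2 0 0 0 0 65; -22 33.2 0 0 0 0 65; -22 33.2 0 0 0 0 65; -22 33.2 0 0 0 0 65; -22 33.2 0 0 0 0 65; -22 33.2 0 0 0 0 65; 0 0 0 0 0 0 65; 0 0 0 0 0 0 65'
python3 -c "
from h import *
ds=snap('top','p6'),snap('scene','s6')
print([(c,n,np.round(r['at'],3),round(r['conf'],2)) for c in('top','scene') for n in ('nozzle','shell','cutter','jar','pot') for r in place_of(c,n)[:1]])
f=lambda d,x0,y0:cv2.resize(d['color'][y0:y0+110,x0:x0+120,::-1],(400,367),interpolation=2)
cv2.imwrite('pics/c8.png',np.hstack([f(ds[0],180,115),f(ds[1],300,95)]))"
```

```text
time_s: 41.22
position: [0.4597, -0.2988, 0.2162]
tcp_rot: [[0.911, 0.413, -0.002], [0.413, -0.911, 0.003], [-0.001, -0.004, -1.0]]
force: [0.1, 0.5, 0.4]
opening: 0.747
grasp_force: 0.0
[('top', 'nozzle', array([0.634, 0.137, 0.01 ]), 0.57), ('top', 'shell', array([ 0.466, -0.084, -0.001]), 0.55), ('top', 'cutter', array([0.483, 0.2  , 0.006]), 0.66), ('top', 'jar', array([0.523, 0.095, 0.007]), 0.72), ('top', 'pot', array([0.592, 0.25 , 0.005]), 0.96), ('scene', 'nozzle', array([0.634, 0.138, 0.009]), 0.42), ('scene', 'shell', array([0.555, 0.172, 0.009]), 0.53), ('scene', 'cutter', array([0.476, 0.206, 0.008]), 0.75), ('scene', 'jar', array([0.522, 0.093, 0.009]), 0.83), ('scene', 'pot', array([0.59 , 0.25 , 0.005]), 0.72)]
```

View pics/c8.png

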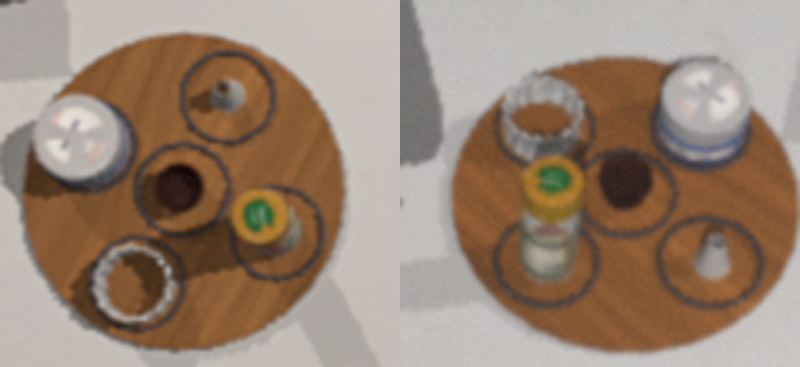

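Both views show all four things upright inside their rings and the pot where it was.

```bash
python3 -c "
from rig import *
print(hand_in())"
```

```text
the job is handed in; nothing more can be done
None
```

I handed the job in after about 41 s of robot time: the last pictures show the cup, nozzle, jar and cutter upright in their rings and the pot in place, but no verdict came back.

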